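# Sort seed-store containers into their bins

### The arm

A 6-joint arm with a two-finger parallel gripper is mounted at the origin on the work surface. World frame = base frame: x ahead of the robot, y to its left, z up, the work surface at z = 0. Lengths are in m, angles in rad, forces in N, time in s.
With the tool pointing down it reaches from about 0.275 to 0.725 m from the base axis. Payload 15.9 kg.
Tool frame: the origin (TCP) lies at the very end of the fingers, on their centre line; the grasp point (between the pads) lies behind it (hold_point_z is the z of the grasp point in the tool frame, in m); z points along the fingers, x is the direction in which the jaws open and shut, and the axes are right-handed (so a half turn about z gives the same grasp; the last joint's range is limited). The gripper opens to 85 mm and grips with 20 to 120 N. Pads are 22 mm wide; open, the fingers measure 114 mm over their backs; the gripper's body (76 mm by 85 mm) begins 54 mm behind the grasp point. The pads swing forward as they close: fully open they stand 13 mm farther back than shut.
Start: joints at [-1.249, 0.213, -0.034, 1.323, 0, 1.571], TCP at [0.158, -0.474, 0.194] pointing down, gripper open.
Joint ranges: [-2.98, 2.98], [-0.74, 1.72], [-1.14, 1.35], [-2.1, 2.04], [-1.57, 1.44], [-3.14, 3.14]. Speed limits (rad/s): [1.89, 1.89, 2.39, 2.57, 3.14, 3.14].

### API

Orientations are given as a 3x3 rotation matrix whose columns are the frame's x, y, z axes.
In Python, from plant import reach, move_l, movej, release, grasp, sleep, solve_ik, grab_frame, Unreachable, sign_off, boxes_of, silhouettes, mark_of, get_clock, get_q, get_dq, get_joint_torque, get_position, get_ee_rot, get_wrist_force, get_wrist_torque, get_opening, hold_point_z gives the robot as it stands. The module is installed in compiled form; this text tells all that it offers. Calls block until the motion is done:
- reach(position, orientation): joint-space move of the TCP to a pose.
- move_l(position, max_speed=0.15, orientation=None, threshold=None): straight line of the TCP; orientation=None keeps the orientation; max_speed is the mean speed in m/s. With threshold (N) it stops when the force on the tool has changed by that much, and returns True; else False.
- movej(angles): joint-space move.
- release() and grasp(f_grip=None): open the fingers fully, or close them until they stop; f_grip is the grip in N (None keeps the last).
- sleep(seconds).
- solve_ik(position, orientation): joint angles nearest the present ones, or None.
- grab_frame(name): name is "scene" or "side" or "wrist"; returns a dict with "img" (480x640x3 uint8, blue, green, red), "K" (3x3 intrinsics, pixels), "D" ([k1, k2, p1, p2, k3] as OpenCV has them; the pictures are not rectified), "pose" (4x4, takes a point from camera to world coordinates). Camera axes: x right, y up, looking along -z (the intrinsics and any distortion apply to the point x, -y, -z); pixel columns grow to the right and rows downward; lengths in m; the calibration is good to about 2 mm. A picture is of the moment at which its call begins. There is no depth.
A pose or a line that the arm cannot do raises Unreachable and nothing moves.
- sign_off(): hands the job in, once; it reports no verdict.
Trained networks look in the newest picture that a camera, given by its name, has taken for a name from the list of things; names that differ only in an ending like _2 or _b are one class to them, and where a whole thing is asked for, a point or a joint stands for the part that bears it (a point fixed in the world has none). Each returns a list of dicts, best first, with "conf" (0 to 1); they miss things now and then, are a little off and sometimes report something else, mostly with a low value. They report only what shows in the picture. A call takes as long as a camera call. They do not tell look-alikes from the thing itself.
- boxes_of(label, camera): "extent" ([centre column, centre row, width, height] in pixels, round what is visible of it).
- silhouettes(label, camera): "pixels" (480x640 bool, what is visible of it) and "extent" ([centre column, centre row, width, height] in pixels, round what is visible of it).
- mark_of(label, camera): "position" ([column, row] in pixels: a listed point, or the origin of a listed thing).
Readings, each from a call of its own:
- get_clock(): time.
- get_q(): joint angles.
- get_dq(): joint speeds.
- get_joint_torque(): joint torques, N m.
- get_position(): TCP position.
- get_ee_rot(): TCP orientation.
- get_wrist_force(): force on the tool from outside, world axes, zero at the start.
- get_wrist_torque(): the same for the moment, N m.
- get_opening(): finger opening in m.
Only numpy, scipy, OpenCV 4.12 (cv2) and the standard library are available. Lean on these libraries where they do the work, as an engineer would, in place of code of your own. Each camera call takes 0.05 s, during which the arm holds its last target.

### The job

Put away the five loose containers on the seed-store bench: stand both slim canisters (side by side), the squat tin and the carton upright in the empty front bay of whichever orange bin keeps a sample of the same kind in its rear pocket. Nest the loose white beaker upright in its twin on the round steel foot, seated snugly with a light push: do not force it, or the two will jam.

Things in the scene. Friction and masses are not known exactly. Their poses are not given: they have to be found in the camera images.
- canister_a_mid (a point): Plain aluminium canister, upright closed cylinder 40 mm in diameter and 90 mm tall, 110 to 230 g. One of two alike. This point is its centre, 45 mm above its underside; z is its axis.
- canister_b_mid (a point): Plain aluminium canister, upright closed cylinder 40 mm in diameter and 90 mm tall, 110 to 230 g. One of two alike. This point is its centre, 45 mm above its underside; z is its axis.
- tin_mid (a point): Squat round closed aluminium tin, 56 mm in diameter and 50 mm tall, 100 to 200 g, standing. This point is its centre, 25 mm above its underside; z is its axis.
- carton_mid (a point): Small rigid cardboard carton with a white label, standing, 40 mm (its x) by 64 mm (its y) and 60 mm tall (z), 80 to 170 g. This point is its centre, 30 mm above its underside.
- beaker_mid (a point): Loose white open beaker standing upright, tapered: outside diameter 44 mm at the foot to 58 mm at 68 mm height, then a straight collar 63 mm in diameter from there to the rim at 90 mm; walls 3.5 mm. 70 g. This point is on its axis, 45 mm above its underside. Its collar is the place to grip it.
- bin_canister: Fixed orange bin, 130 mm wide, 193 deep. Its rear pocket holds a slim canister, 40 mm across and 90 mm tall, centred 95 mm behind the origin. Origin: underside, centre of the empty front bay; x to the rear, away from the robot. Floor 4 mm thick. Bay 124 x 124 mm inside; front lip and divider 25 mm high, sides 41, pocket walls 62. Takes two canisters side by side, at y +30 and -30 mm.
- bin_tin: Fixed orange bin, 130 mm wide, 193 deep. Its rear pocket holds a squat tin, 56 mm across and 50 mm tall, centred 95 mm behind the origin. Origin: underside, centre of the empty front bay; x to the rear, away from the robot. Floor 4 mm thick. Bay 124 x 124 mm inside; front lip and divider 25 mm high, sides 41, pocket walls 62. Takes one tin.
- bin_carton: Fixed orange bin, 130 mm wide, 193 deep. Its rear pocket holds a carton, 40 x 64 x 60 mm, centred 95 mm behind the origin. Origin: underside, centre of the empty front bay; x to the rear, away from the robot. Floor 4 mm thick. Bay 124 x 124 mm inside; front lip and divider 25 mm high, sides 41, pocket walls 62. Takes one carton, 64 mm side along y.
- nest: White beaker, twin of the loose one (mouth 56 mm inside), fixed upright on a fixed round dark steel foot, 100 mm across, 12 thick. Origin: underside of foot, on the axis; rim 102 mm above it. The loose beaker slides in until the tapers meet, its underside then about 47 mm above this origin (rims 35 mm apart). 5 to 10 N seat it; a push of some 30 N jams it.
Not all that is in view belongs to the job. Leave any purple look-alike of the part that bears canister_a_mid alone. What is shaped like the nest but pink is not meant.

How it is judged:
At the end, for the whole second after the job is handed in: Each canister, tin and carton stands in the front bay of its own bin, within 6 mm of the floor and 0.12 rad of upright. Beaker nested in its twin: axes within 6 mm, upright within 0.08 rad, underside 30 to 40 mm above the twin's. All released, at rest (x of canister_a_mid in the frame of bin_canister between -0.046 and 0.046 m and y of canister_a_mid in the frame of bin_canister between -0.046 and 0.046 m and z of canister_a_mid in the frame of bin_canister between 0.043 and 0.055 m and angle between each of canister_a_mid, canister_b_mid, tin_mid, carton_mid's own z axis and vertical below 0.12 rad and linear speed of each of canister_a, canister_b, tin, carton, beaker below 0.02 m/s and x of canister_b_mid in the frame of bin_canister between -0.046 and 0.046 m and y of canister_b_mid in the frame of bin_canister between -0.046 and 0.046 m and z of canister_b_mid in the frame of bin_canister between 0.043 and 0.055 m and x of tin_mid in the frame of bin_tin between -0.038 and 0.038 m and y of tin_mid in the frame of bin_tin between -0.038 and 0.038 m and z of tin_mid in the frame of bin_tin between 0.023 and 0.035 m and x of carton_mid in the frame of bin_carton between -0.046 and 0.046 m and y of carton_mid in the frame of bin_carton between -0.046 and 0.046 m and z of carton_mid in the frame of bin_carton between 0.028 and 0.04 m and z of beaker_mid in the frame of nest between 0.087 and 0.097 m and horizontal distance between beaker_mid and nest below 0.006 m and angle between beaker_mid's own z axis and vertical below 0.08 rad); the robot touches nothing.
It fails at once if the beaker is forced into its twin so that it jams (wall forces over 60 N in all, which a push of some 30 N gives) (contact force between beaker and nest above 60 N).
It also fails if it takes over 134 s, if anything falls off the work surface, if the arm or the gripper's body presses on something with over 40 N, if the wrist force passes 120 N, or if a joint passes its speed limit or range.

## Working session

There is one attempt and no reset: what is moved stays moved. The work goes in short steps, each a Python script; the robot and the scene stay as the last script left them, time stands still between calls to the robot, and variables do not carry over. Pictures are saved under pics/ and viewed, and the job is handed in when it is done.

```bash
mkdir -p pics; ls
python3 - <<'E'
from plant import *
import cv2
print(get_clock(),get_q(),get_position(),get_opening(),hold_point_z)
for n in ["scene","side","wrist"]:
    f=grab_frame(n); cv2.imwrite(f"pics/{n}0.png",f["img"]); print(n,f["K"],f["D"],f["pose"])
print(get_clock())
E
```

```text
pics
0.0 [-1.24903042e+00  2.13387899e-01 -3.50810096e-02  1.32349995e+00
  4.17569106e-06  1.57080462e+00] [ 0.15799734 -0.4739631   0.19379163] 0.08541812222262869 -0.0187
scene [[478.38471318   0.         316.61433483]
 [  0.         478.38471318 238.33784848]
 [  0.           0.           1.        ]] [-0.09560106  0.          0.          0.          0.        ] [[-0.49808988 -0.55700162  0.66457179  1.17902141]
 [ 0.86711659 -0.31649139  0.38463231  0.37201789]
 [-0.00390957  0.76784269  0.64062651  0.74143658]
 [ 0.          0.          0.          1.        ]]
side [[553.04045732   0.         320.52791203]
 [  0.         553.04045732 239.98746217]
 [  0.           0.           1.        ]] [-0.11213387  0.          0.          0.          0.        ] [[-0.95968489  0.16532002 -0.22731959  0.18214627]
 [-0.2810012  -0.54538038  0.78968257  0.92901438]
 [ 0.00657469  0.82172351  0.56984844  0.79209525]
 [ 0.          0.          0.          1.        ]]
wrist [[349.40674548   0.         321.9500006 ]
 [  0.         349.40674548 239.51600718]
 [  0.           0.           1.        ]] [-0.03776187  0.          0.          0.          0.        ] [[ 3.17596916e-01  9.12741664e-01  2.56972475e-01  2.24154510e-01]
 [-9.48225756e-01  3.05808277e-01  8.57275478e-02 -4.51191798e-01]
 [-3.37205249e-04 -2.70894724e-01  9.62608921e-01  3.74073040e-01]
 [ 0.00000000e+00  0.00000000e+00  0.00000000e+00  1.00000000e+00]]
0.15
```

View pics/scene0.png

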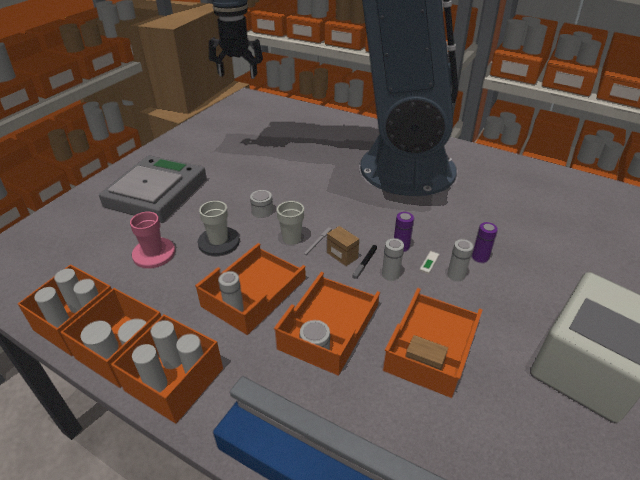

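View pics/side0.png

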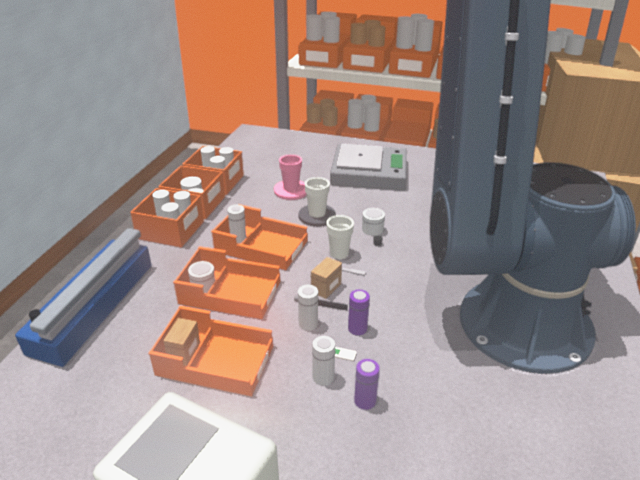

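View pics/wrist0.png

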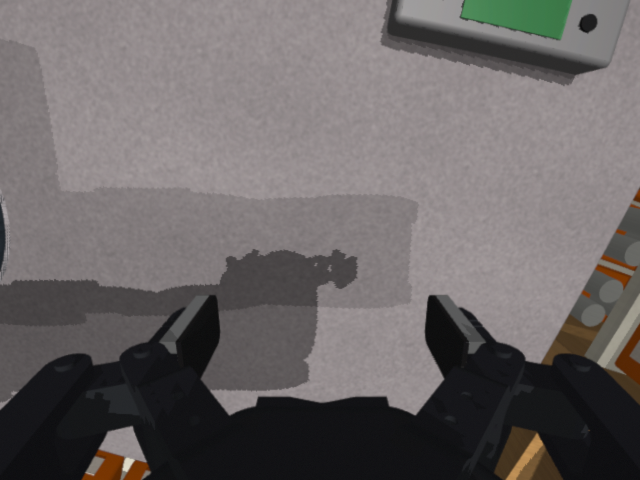

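```bash
cat > h.py <<'E'
from plant import *
import numpy as np, cv2
def ray(f,u,v):
    p=cv2.undistortPoints(np.array([[[u,v]]],float),f["K"],np.array(f["D"]))[0,0]
    R=f["pose"][:3,:3]; d=R@np.array([p[0],-p[1],-1.0])
    return f["pose"][:3,3],d/np.linalg.norm(d)
def at_z(f,u,v,z):
    c,d=ray(f,u,v); return c+d*(z-c[2])/d[2]
def proj(f,P):
    P=np.atleast_2d(P); T=np.linalg.inv(f["pose"]); q=P@T[:3,:3].T+T[:3,3]
    q=q*[1,-1,-1]
    return cv2.projectPoints(q.reshape(-1,1,3),np.zeros(3),np.zeros(3),f["K"],np.array(f["D"]))[0][:,0]
def tri(rays):
    A=np.zeros((3,3));b=np.zeros(3)
    for c,d in rays:
        M=np.eye(3)-np.outer(d,d);A+=M;b+=M@c
    x=np.linalg.solve(A,b); return x
E
python3 - <<'E'
from h import *
hz=dict(canister_a_mid=.045,tin_mid=.025,carton_mid=.03,beaker_mid=.045,bin_canister=0,bin_tin=0,bin_carton=0,nest=0)
for cam in ["scene","side","wrist"]:
    f=grab_frame(cam)
    for n,z in hz.items():
        for r in mark_of(n,cam):
            if r["conf"]>.2: print(cam,n,round(r["conf"],2),np.round(r["position"]),at_z(f,*r["position"],z).round(4)[:2])
print(get_clock())
E
```

```text
scene canister_a_mid 0.93 [485. 246.] [0.2913 0.2957]
scene canister_a_mid 0.92 [391. 260.] [0.4399 0.1296]
scene canister_a_mid 0.73 [403. 234.] [0.343  0.1193]
scene canister_a_mid 0.7 [219. 243.] [ 0.5795 -0.2286]
scene canister_a_mid 0.57 [335. 315.] [0.6369 0.0986]
scene tin_mid 0.67 [262. 204.] [ 0.3881 -0.248 ]
scene carton_mid 0.98 [341. 249.] [0.4449 0.0113]
scene beaker_mid 0.94 [292. 222.] [ 0.434  -0.1249]
scene bin_canister 0.57 [266. 284.] [ 0.5999 -0.0917]
scene bin_tin 0.63 [337. 315.] [0.6001 0.0846]
scene bin_carton 0.9 [440. 334.] [0.5437 0.2838]
scene nest 0.94 [219. 246.] [ 0.5495 -0.2604]
scene nest 0.7 [155. 254.] [ 0.6471 -0.3775]
side canister_a_mid 0.95 [365. 383.] [0.2835 0.2904]
side canister_a_mid 0.86 [357. 310.] [0.3413 0.1084]
side canister_a_mid 0.77 [308. 310.] [0.4358 0.1376]
side tin_mid 0.85 [372. 224.] [ 0.3839 -0.2422]
side carton_mid 0.94 [329. 278.] [0.4266 0.0083]
side beaker_mid 0.88 [340. 239.] [ 0.4381 -0.1242]
side bin_canister 0.72 [273. 248.] [ 0.6008 -0.1005]
side bin_tin 0.68 [241. 296.] [0.6052 0.088 ]
side bin_carton 0.74 [230. 362.] [0.5482 0.2747]
side bin_carton 0.28 [324. 362.] [0.3766 0.2219]
side nest 0.91 [289. 190.] [ 0.6568 -0.3887]
side nest 0.84 [318. 215.] [ 0.5382 -0.2802]
side nest 0.49 [329. 276.] [ 0.4381 -0.0362]
1.5
```

```bash
cat >> h.py <<'E'
def Rd(yaw):
    c,s=np.cos(yaw),np.sin(yaw)
    return np.array([[c,s,0],[s,-c,0],[0,0,-1.0]])
E
python3 - <<'E'
from h import *
print(get_ee_rot().round(3))
for yaw in (0,np.pi/2,-np.pi/2,np.pi):
  for p in ([.40,0,.32],[.45,0,.35],[.4,0,.4]):
    q=solve_ik(p,Rd(yaw)); print(yaw,p,None if q is None else np.round(q,2))
E
```

```text
[[ 0.316 -0.949  0.   ]
 [-0.949 -0.316 -0.   ]
 [ 0.     0.    -1.   ]]
0 [0.4, 0, 0.32] [0.   0.02 0.06 1.61 0.   1.57]
0 [0.45, 0, 0.35] [0.   0.14 0.28 1.7  0.   1.57]
0 [0.4, 0, 0.4] [0.   0.08 0.33 1.83 0.   1.57]
1.5707963267948966 [0.4, 0, 0.32] [0.   0.02 0.06 1.61 0.   0.  ]
1.5707963267948966 [0.45, 0, 0.35] [0.   0.14 0.28 1.7  0.   0.  ]
1.5707963267948966 [0.4, 0, 0.4] [0.   0.08 0.33 1.83 0.   0.  ]
-1.5707963267948966 [0.4, 0, 0.32] [ 0.    0.02  0.06  1.61  0.   -3.14]
-1.5707963267948966 [0.45, 0, 0.35] [ 0.    0.14  0.28  1.7   0.   -3.14]
-1.5707963267948966 [0.4, 0, 0.4] [ 0.    0.08  0.33  1.83  0.   -3.14]
3.141592653589793 [0.4, 0, 0.32] [ 0.    0.02  0.06  1.61  0.   -1.57]
3.141592653589793 [0.45, 0, 0.35] [ 0.    0.14  0.28  1.7   0.   -1.57]
3.141592653589793 [0.4, 0, 0.4] [ 0.    0.08  0.33  1.83  0.   -1.57]
```

Run:
```python
from h import *
import pickle
D={}
reach([.47,-.2,.38],Rd(0)); print(get_clock())
D['w1']=grab_frame("wrist"); 
lab=["canister_a_mid","tin_mid","carton_mid","beaker_mid","bin_canister","bin_tin","bin_carton","nest"]
hz=[.045,.025,.03,.045,0,0,0,0]
def q(k):
    f=D[k]; cv2.imwrite(f"pics/{k}.png",f["img"])
    for n,z in zip(lab,hz):
        for r in mark_of(n,"wrist"):
            if r["conf"]>.2: print(k,n,round(r["conf"],2),np.round(r["position"]),at_z(f,*r["position"],z).round(4)[:2])
q('w1')
reach([.47,.08,.38],Rd(0)); D['w2']=grab_frame("wrist"); q('w2')
D['scene']=grab_frame("scene");D['side']=grab_frame("side")
pickle.dump(D,open("D.pkl","wb")); print(get_clock())
```

```text
3.1667
w1 canister_a_mid 0.64 [296.  36.] [0.4369 0.0047]
w1 tin_mid 0.66 [265. 221.] [ 0.3813 -0.2511]
w1 carton_mid 0.63 [295.  38.] [0.4345 0.0064]
w1 beaker_mid 0.64 [304. 137.] [ 0.4452 -0.1252]
w1 bin_canister 0.73 [407. 119.] [ 0.6001 -0.0979]
w1 nest 0.7 [362. 226.] [ 0.5363 -0.2661]
w1 nest 0.66 [424. 291.] [ 0.648  -0.3827]
w2 canister_a_mid 0.89 [183.  33.] [0.2865 0.2903]
w2 canister_a_mid 0.86 [297. 154.] [0.4359 0.1306]
w2 canister_a_mid 0.74 [230. 164.] [0.339  0.1165]
w2 tin_mid 0.68 [271. 373.] [ 0.3806 -0.2513]
w2 carton_mid 0.64 [302. 235.] [0.4397 0.006 ]
w2 beaker_mid 0.57 [303. 316.] [ 0.4413 -0.1262]
w2 bin_canister 0.66 [398. 287.] [ 0.6037 -0.0955]
w2 bin_tin 0.74 [406. 184.] [0.6061 0.0835]
w2 bin_carton 0.64 [375.  51.] [0.5494 0.2774]
w2 nest 0.61 [358. 371.] [ 0.5387 -0.2664]
w2 nest 0.59 [412. 417.] [ 0.651  -0.3738]
5.25
```

View pics/w1.png

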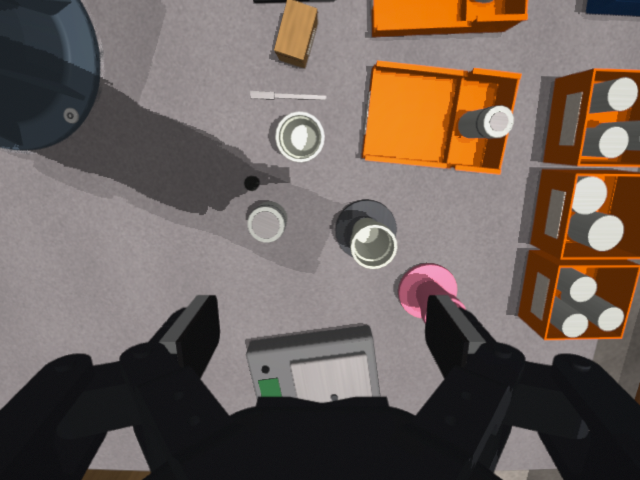

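View pics/w2.png

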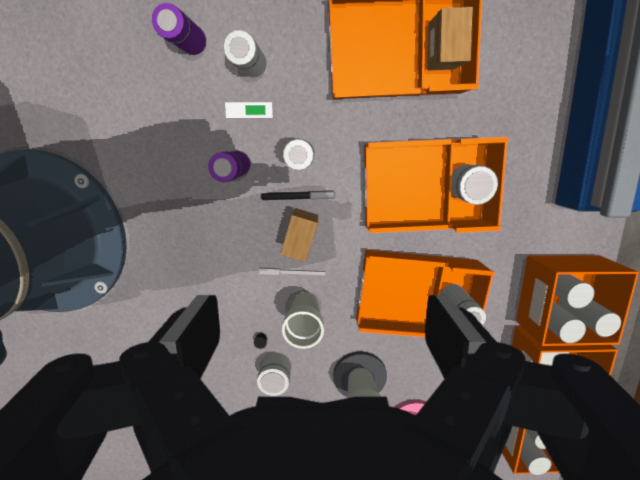

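```bash
cat > fit.py <<'E'
from h import *
import pickle
from scipy.optimize import minimize
D=pickle.load(open("D.pkl","rb"))
def hull(f,P,m):
    p=proj(f,P); h=cv2.convexHull(p.astype(np.float32))
    cv2.fillPoly(m,[np.round(h[:,0]*16).astype(np.int32)],1,shift=4)
def box(x0,x1,y0,y1,z0,z1): return np.array([[x,y,z] for x in(x0,x1) for y in(y0,y1) for z in(z0,z1)])
T=lambda P,x,y,a:P@np.array([[np.cos(a),np.sin(a),0],[-np.sin(a),np.cos(a),0],[0,0,1]])+[x,y,0]
binparts=[box(-.065,.128,-.065,.065,0,.004),box(-.065,-.062,-.065,.065,0,.025),box(-.065,.065,.062,.065,0,.041),box(-.065,.065,-.065,-.062,0,.041),
 box(.0625,.128,.062,.065,0,.062),box(.0625,.128,-.065,-.062,0,.062),box(.125,.128,-.065,.065,0,.062)]
def orange(f):
    hsv=cv2.cvtColor(f["img"],cv2.COLOR_BGR2HSV)
    return ((hsv[...,0]<14)&(hsv[...,1]>200)).astype(np.uint8)
def fitbin(name,x,y,views,sample):
    best=None
    M={}
    for v in views:
        f=D[v]; o=orange(f); roi=np.zeros_like(o); hull(f,np.vstack([T(p,x,y,0) for p in binparts]),roi)
        roi=cv2.dilate(roi,np.ones((25,25))); M[v]=(f,o,roi)
    def cost(p):
        c=0
        for v,(f,o,roi) in M.items():
            m=np.zeros_like(o)
            for b in binparts: hull(f,T(b,*p),m)
            s=np.zeros_like(o); hull(f,T(sample,*p),s); s=cv2.dilate(s,np.ones((5,5)))
            c+=((m!=o)&(roi>0)&(s==0)).sum()/ (m.sum()+1)
        return c
    for a0 in(-.1,0,.1):
        r=minimize(cost,[x,y,a0],method="Nelder-Mead",options=dict(initial_simplex=np.array([x,y,a0])+np.array([[0,0,0],[.012,0,0],[0,.012,0],[0,0,.08]]),xatol=1e-4,fatol=1e-4))
        if best is None or r.fun<best.fun: best=r
    return best
cyl=lambda r,h,x=0,z0=0:np.array([[x+r*np.cos(t),r*np.sin(t),z] for t in np.linspace(0,6.28,25) for z in(z0,h)])
if __name__=="__main__":
  for n,x,y,vs,s in [("bin_canister",.602,-.098,["w1","scene","side"],cyl(.02,.094,.095)),("bin_tin",.604,.085,["w2","scene","side"],cyl(.028,.054,.095)),("bin_carton",.548,.277,["w2","scene","side"],box(.075,.115,-.032,.032,0,.064))]:
    for v in [vs]+[[k] for k in vs]:
        r=fitbin(n,x,y,v,s); print(n,v,r.x.round(4),round(r.fun,4))
  for n,v,u,vv,z in [("canP","w2",298,154,.09),("canQ","w2",240,48,.09),("tin","w1",266,224,.05),("tin","w2",273,380,.05),("beaker","w1",300,137,.09),("beaker","w2",303,329,.09),("nest","w1",374,246,.102)]:
    print(n,v,at_z(D[v],u,vv,z).round(4))
E
python3 fit.py
```

```text
bin_canister ['w1', 'scene', 'side'] [ 0.6006 -0.099  -0.091 ] 1.8802
bin_canister ['w1'] [ 0.865  -0.0484 -1.05  ] 0.1914
bin_canister ['scene'] [ 0.5981 -0.0991 -0.0722] 0.3726
bin_canister ['side'] [ 0.3859 -0.12    3.2275] 0.0
bin_tin ['w2', 'scene', 'side'] [0.603  0.0812 0.076 ] 1.7987
bin_tin ['w2'] [0.6025 0.0821 0.047 ] 0.679
bin_tin ['scene'] [0.6024 0.0819 0.0709] 0.3276
bin_tin ['side'] [0.3905 0.0252 1.6098] 0.0
bin_carton ['w2', 'scene', 'side'] [0.5467 0.2782 0.0469] 1.6752
bin_carton ['w2'] [ 0.547   0.2915 -0.0317] 0.6586
bin_carton ['scene'] [0.5457 0.2773 0.0544] 0.242
bin_carton ['side'] [ 0.8575  0.2029 -0.4215] 0.0
canP w2 [0.4401 0.1328 0.09  ]
canQ w2 [0.371 0.26  0.09 ]
tin w1 [ 0.3869 -0.2506  0.05  ]
tin w2 [ 0.3874 -0.247   0.05  ]
beaker w1 [ 0.4424 -0.1255  0.09  ]
beaker w2 [ 0.4431 -0.1244  0.09  ]
nest w1 [ 0.5421 -0.2693  0.102 ]
```

```bash
sed -i 's/hsv\[...,0\]<14)&(hsv\[...,1\]>200)/hsv[...,0]>3)\&(hsv[...,0]<18)\&(hsv[...,1]>175)/; s#/ (m.sum()+1)#/ ((roi\&((m|o))).sum()+1)#' fit.py
cat >> fit.py <<'E'
  F={"bin_canister":(.6006,-.099,-.09),"bin_tin":(.603,.0812,.07),"bin_carton":(.5467,.2782,.05)}
  for v in D:
    im=D[v]["img"].copy(); o=orange(D[v]); im[o>0]=(255,255,0)
    cv2.imwrite(f"pics/o_{v}.png",im)
  print([D["w2"]["img"][p].tolist() for p in[(60,380),(180,400),(290,400)]],[D["side"]["img"][p].tolist() for p in[(360,230),(300,250)]])
E
python3 fit.py
```

```text
bin_canister ['w1', 'scene', 'side'] [ 0.6    -0.0969 -0.0853] 0.9494
bin_canister ['w1'] [ 0.6034 -0.0959 -0.0849] 0.0244
bin_canister ['scene'] [ 0.5982 -0.0981 -0.078 ] 0.1064
bin_canister ['side'] [ 0.5108 -0.107   1.6717] 0.5588
bin_tin ['w2', 'scene', 'side'] [0.6033 0.0828 0.0534] 0.9233
bin_tin ['w2'] [0.604  0.0837 0.0454] 0.0263
bin_tin ['scene'] [0.6003 0.0813 0.0446] 0.0934
bin_tin ['side'] [ 0.514  -0.0173  1.4631] 0.5184
bin_carton ['w2', 'scene', 'side'] [0.5474 0.2784 0.0523] 0.8261
bin_carton ['w2'] [0.5486 0.2815 0.0411] 0.0143
bin_carton ['scene'] [0.5443 0.2774 0.0597] 0.0315
bin_carton ['side'] [0.5908 0.264  0.0253] 0.7434
canP w2 [0.4401 0.1328 0.09  ]
canQ w2 [0.371 0.26  0.09 ]
tin w1 [ 0.3869 -0.2506  0.05  ]
tin w2 [ 0.3874 -0.247   0.05  ]
beaker w1 [ 0.4424 -0.1255  0.09  ]
beaker w2 [ 0.4431 -0.1244  0.09  ]
nest w1 [ 0.5421 -0.2693  0.102 ]
[[24, 138, 243], [23, 139, 244], [0, 122, 243]] [[104, 163, 246], [99, 160, 245]]
```

```bash
sed -i 's/return ((hsv/thr=100 if f is D["side"] else 175\n    return ((hsv/; s/hsv\[...,1\]>175/hsv[...,1]>thr/' fit.py
python3 - <<'E'
from fit import *
for n,x,y,vs,s in [("bin_canister",.602,-.098,["w1","scene","side"],cyl(.02,.094,.095)),("bin_tin",.604,.085,["w2","scene","side"],cyl(.028,.054,.095)),("bin_carton",.548,.277,["w2","scene","side"],box(.075,.115,-.032,.032,0,.064))]:
    for v in [vs]+[vs[2:]]:
        r=fitbin(n,x,y,v,s); print(n,v,r.x.round(4),round(r.fun,4))
# objects via silhouettes
tap=np.vstack([cyl(.022,.0,0),cyl(.029,.068,0,.068),cyl(.0315,.09,0,.068)])
obj={"canister_a_mid":[("canP",.440,.132,cyl(.02,.09)),("canQ",.371,.26,cyl(.02,.09))],"tin_mid":[("tin",.387,-.25,cyl(.028,.05))],
"beaker_mid":[("beaker",.442,-.125,tap)],"carton_mid":[("carton",.437,.007,box(-.02,.02,-.032,.032,0,.06))],"nest":[("nest",.541,-.268,np.vstack([cyl(.05,.012),]) )]}
nestparts=[cyl(.05,.012),tap+[0,0,.012]]
S={}
for cam in("scene","side","wrist"):
    f=grab_frame(cam); v={"wrist":"w2"}.get(cam,cam)
    for lab,lst in obj.items():
        sil=silhouettes(lab,cam)
        for n,x,y,P in lst:
            parts=nestparts if n=="nest" else [P]
            m0=np.zeros((480,640),np.uint8)
            for p in parts: hull(f,T(p,x,y,0),m0)
            best=max(sil,key=lambda r:(r["pixels"]&(m0>0)).sum(),default=None)
            if best is None or (best["pixels"]&(m0>0)).sum()<.3*m0.sum(): print(n,cam,"none");continue
            px=best["pixels"]
            def cost(p):
                m=np.zeros((480,640),np.uint8)
                for q in parts: hull(f,T(q,p[0],p[1],p[2] if len(p)>2 else 0),m)
                return ((m>0)!=px).sum()/px.sum()
            rr=None
            for a0 in ([0] if n!="carton" else [-.6,-.3,0,.3]):
                p0=np.array([x,y]+([a0] if n=="carton" else []))
                sx=np.vstack([p0]+[p0+d for d in np.diag([.01,.01,.2][:len(p0)])])
                r=minimize(cost,p0,method="Nelder-Mead",options=dict(initial_simplex=sx,xatol=1e-4,fatol=1e-4))
                if rr is None or r.fun<rr.fun: rr=r
            print(n,cam,rr.x.round(4),round(rr.fun,3),round(best["conf"],2))
print(get_clock())
E
```

```text
bin_canister ['w1', 'scene', 'side'] [ 0.6027 -0.0966 -0.0933] 0.4248
bin_canister ['side'] [ 0.6019 -0.0942 -0.079 ] 0.2697
bin_tin ['w2', 'scene', 'side'] [0.6034 0.0821 0.0602] 0.4542
bin_tin ['side'] [0.6031 0.0788 0.0976] 0.309
bin_carton ['w2', 'scene', 'side'] [0.5479 0.2776 0.0565] 0.2365
bin_carton ['side'] [0.5474 0.2763 0.0417] 0.1615
canP scene [0.4357 0.1312] 0.069 0.57
canQ scene none
tin scene [ 0.383  -0.2528] 0.069 0.9
beaker scene [ 0.441  -0.1267] 0.064 0.8
carton scene [ 0.4348  0.0077 -0.316 ] 0.037 0.69
nest scene [ 0.5405 -0.2709] 0.04 0.82
canP side [0.4381 0.1304] 0.052 0.73
canQ side none
tin side [ 0.3836 -0.2552] 0.125 0.62
beaker side [ 0.4391 -0.1305] 0.075 0.79
carton side [ 0.4341  0.0053 -0.3168] 0.092 0.91
nest side [ 0.5417 -0.2763] 0.116 0.72
canP wrist [0.4408 0.133 ] 0.067 0.94
canQ wrist none
tin wrist [ 0.3867 -0.252 ] 0.041 0.61
beaker wrist [ 0.4411 -0.1262] 0.052 0.96
carton wrist [ 0.4352  0.0083 -0.3168] 0.057 0.81
nest wrist [ 0.5426 -0.271 ] 0.624 0.77
6.15
```

```bash
cat >> h.py <<'E'
B=dict(can=(.602,-.097,-.085),tin=(.603,.082,.055),car=(.548,.278,.05))
def inbin(b,dx,dy):
    x,y,a=B[b]; return x+dx*np.cos(a)-dy*np.sin(a), y+dx*np.sin(a)+dy*np.cos(a), a
def pick(x,y,yaw,z,f,up=.2):
    reach([x,y,z+.085],Rd(yaw))
    move_l([x,y,z],.12)
    grasp(f); print("pick open",round(get_opening(),4),get_position().round(4),get_wrist_force().round(1),get_clock())
    move_l([x,y,up],.2); print(" lifted open",round(get_opening(),4),get_wrist_force().round(1))
def place(x,y,yaw,z,thr=6,up=.2,lift=.17):
    reach([x,y,up],Rd(yaw))
    move_l([x,y,z+.012],.15)
    hit=move_l([x,y,z-.004],.02,threshold=thr); print("place hit",hit,get_position().round(4),z,get_wrist_force().round(1),get_clock())
    release(); move_l([x,y,lift],.2); print(" off",get_clock())
E
python3 - <<'E'
from h import *
import pickle
D=pickle.load(open("D.pkl","rb"))
print(at_z(D["scene"],463,246,.09).round(4),at_z(D["side"],324,345,.09).round(4))
pick(.439,.132,np.pi/2,.050,40)
x,y,a=inbin("can",0,.03)
place(x,y,a,.054)
for c in("scene","wrist"):
  cv2.imwrite(f"pics/p1{c}.png",grab_frame(c)["img"])
E
```

```text
[0.3731 0.2608 0.09  ] [0.3655 0.2646 0.09  ]
pick open 0.017 [0.443  0.1333 0.0537] [-0.9 -1.7 47. ] 8.9917
 lifted open -0.0 [ 0.6 -0.6  0.4]
place hit False [ 0.6047 -0.0671  0.0501] 0.054 [-0.2 -1.2  0.5] 13.0333
 off 14.5667
```

View pics/p1scene.png

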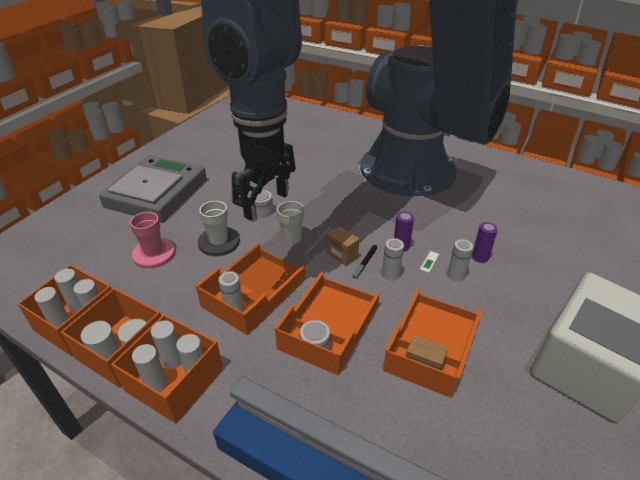

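View pics/p1wrist.png

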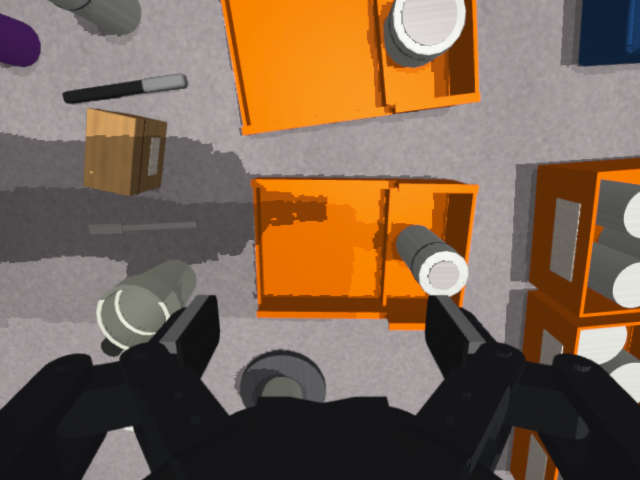

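Run:
```python
from h import *
for c in("scene","side","wrist"):
    f=grab_frame(c); cv2.imwrite(f"pics/p2{c}.png",f["img"])
    p=get_position(); R=get_ee_rot()
    print(c,p.round(4),proj(f,[p,p-.0187*R[:,2],p+.04*R[:,0],p-.04*R[:,0],[.439,.132,.09],[.439,.132,0]]).round(0).tolist())
print(get_opening(),get_q().round(3),R.round(3))
f=grab_frame("wrist");print(np.linalg.inv(np.block([[R,p[:,None]],[np.zeros((1,3)),1]]))@f["pose"])
```

```text
scene [ 0.6038 -0.067   0.1685] [[269.0, 228.0], [268.0, 221.0], [255.0, 239.0], [282.0, 218.0], [394.0, 244.0], [390.0, 275.0]]
side [ 0.6039 -0.067   0.1688] [[263.0, 195.0], [263.0, 188.0], [247.0, 192.0], [279.0, 198.0], [307.0, 291.0], [307.0, 324.0]]
wrist [ 0.6041 -0.067   0.169 ] [[321.0, 273.0], [320.0, 287.0], [393.0, 273.0], [248.0, 273.0], [46.0, -35.0], [120.0, 12.0]]
0.08543994027988062 [-0.111  0.448  0.23   1.354  0.     1.545] [[ 0.996 -0.085 -0.002]
 [-0.085 -0.996  0.   ]
 [-0.002 -0.    -1.   ]]
[[ 9.99998465e-01 -1.01014935e-03 -1.43185643e-03  6.10683341e-04]
 [-1.36156438e-03 -9.62287814e-01 -2.72029979e-01 -7.01223679e-02]
 [-1.10306708e-03  2.72031511e-01 -9.62287712e-01 -1.80187398e-01]
 [ 0.00000000e+00  0.00000000e+00  0.00000000e+00  1.00000000e+00]]
```

View pics/p2side.png

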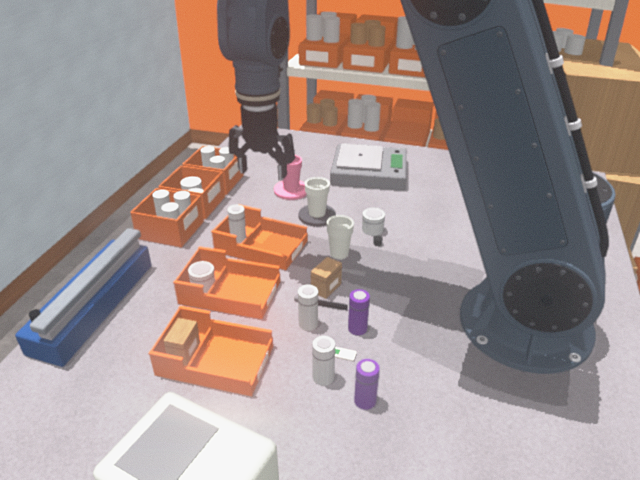

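Run:
```python
from h import *
p=get_position(); R=get_ee_rot(); out=[]
for c,(u,v) in dict(scene=(265,185),side=(262,150),wrist=(320,310)).items():
    f=grab_frame(c); 
    if c!="wrist":
        x0,y0=u-60,v-50; im=cv2.resize(f["img"][y0:y0+100,x0:x0+120],None,fx=5,fy=5,interpolation=cv2.INTER_CUBIC)
        for k in range(0,9):
            for s in (-.0427,0,.0427):
                q=(proj(f,p-.01*k*R[:,2]+s*R[:,0])[0]-[x0,y0])*5
                cv2.circle(im,tuple(int(t) for t in q),3,(0,255,0) if k else (0,0,255),-1)
        out.append(im)
    else:
        im=f["img"].copy()
        for k in range(0,9):
            for s in (-.0427,0,.0427):
                q=proj(f,p-.01*k*R[:,2]+s*R[:,0])[0]
                cv2.circle(im,tuple(int(t) for t in q),3,(0,255,0) if k else (0,0,255),-1)
        cv2.imwrite("pics/c_w.png",im)
cv2.imwrite("pics/c_s.png",out[0]);cv2.imwrite("pics/c_d.png",out[1])
```

```text
(no output)
```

View pics/c_s.png

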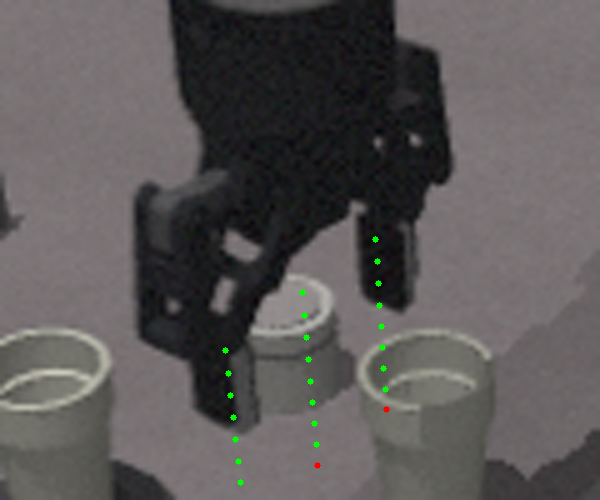

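View pics/c_d.png

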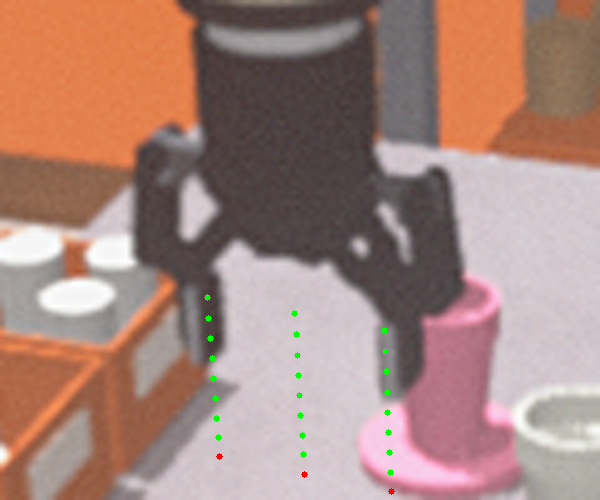

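View pics/c_w.png

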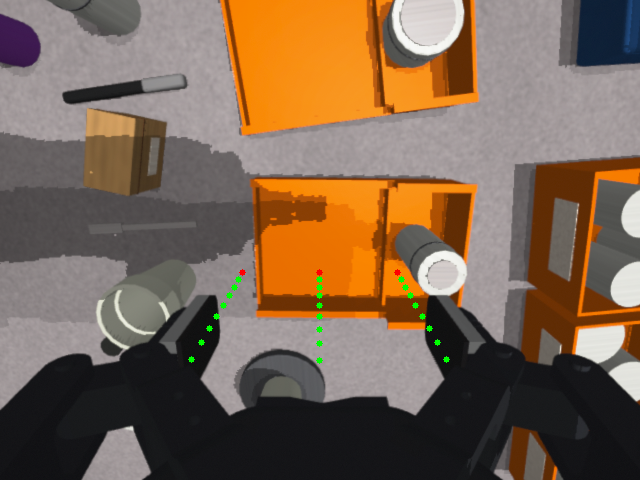

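Run:
```python
from h import *
pick(.439,.132,np.pi/2,.017,40,up=.18)
if get_opening()>.03:
    x,y,a=inbin("can",0,.03)
    place(x,y,a,.021,up=.18,lift=.14)
for c in("scene","wrist"):
  cv2.imwrite(f"pics/p3{c}.png",grab_frame(c)["img"])
```

```text
pick open 0.0392 [0.4393 0.1321 0.0174] [-1.2 -0.9  5.7] 17.5083
 lifted open 0.0391 [ 0.  -0.4 -2.7]
place hit True [ 0.6041 -0.0671  0.0212] 0.021 [-2.6  0.4  7.3] 21.35
 off 22.6167
```

View pics/p3scene.png

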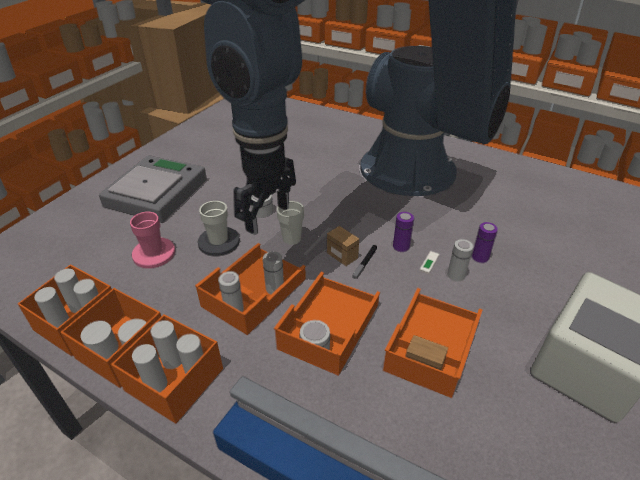

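View pics/p3wrist.png

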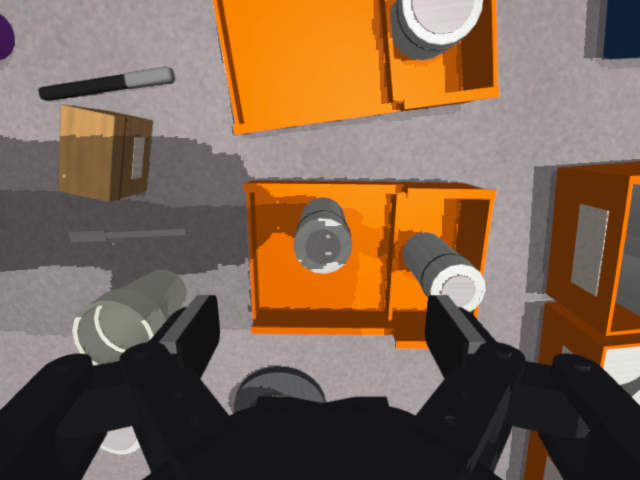

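The picture shows the first canister standing in the left half of the canister bay (scene 273,272; wrist 322,240), so the z correction of about 34 mm works. I'll do the second canister and the carton next.

Run:
```python
from h import *
pick(.370,.261,np.pi/2,.017,40,up=.18)
if get_opening()>.03:
    x,y,a=inbin("can",0,-.03)
    place(x,y,a,.021,up=.18,lift=.14)
    pick(.4348,.0072,-.317,-.005,40,up=.15)
    if get_opening()>.03:
        x,y,a=inbin("car",0,0)
        place(x,y,a,-.001,up=.15,lift=.12)
for c in("scene","wrist"):
  cv2.imwrite(f"pics/p4{c}.png",grab_frame(c)["img"])
```

```text
pick open 0.039 [0.3703 0.2612 0.0174] [-0.6 -2.   6.1] 25.5583
 lifted open 0.0395 [ 0.  -1.3 -2.6]
place hit True [ 0.599  -0.1269  0.0212] 0.021 [-2.2  0.6  6.5] 29.9
 off 31.1667
pick open 0.0396 [ 0.4351  0.0073 -0.0045] [-2.4 -0.2  7.4] 33.3917
 lifted open 0.0394 [-0.5 -0.6 -2.6]
place hit True [ 0.5477  0.278  -0.0007] -0.001 [-2.3 -0.5  9.4] 37.1083
 off 38.3833
```

View pics/p4scene.png

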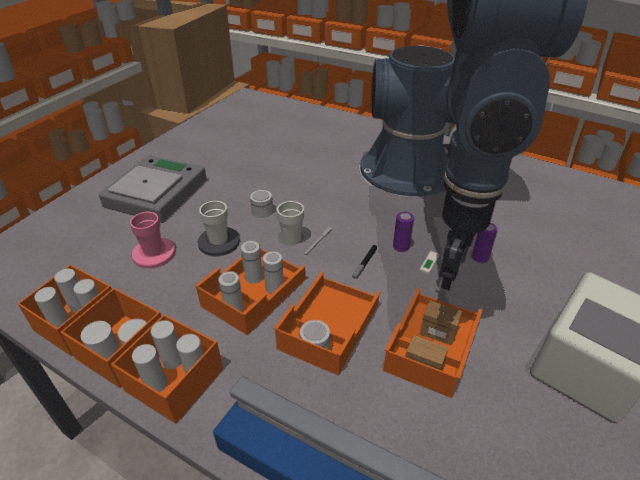

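View pics/p4wrist.png

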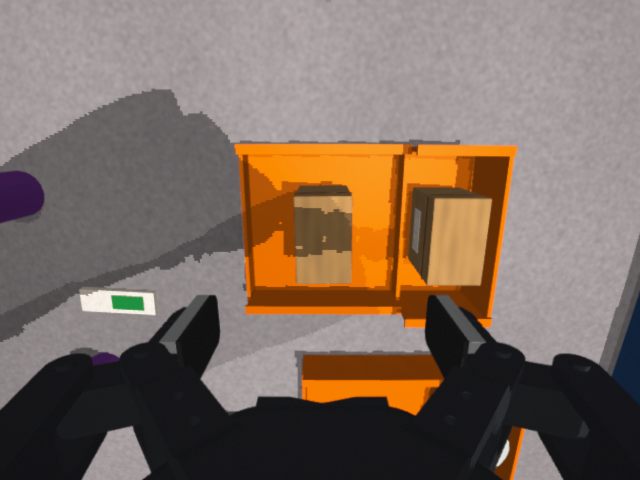

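Both canisters (scene 251,262 and 273,272) and the carton (scene 440,322) stand in their bays. The tin is next, then the beaker pick.

Run:
```python
from h import *
pick(.385,-.252,0,-.019,40,up=.15)
if get_opening()>.045:
    x,y,a=inbin("tin",0,0)
    place(x,y,a,-.015,up=.15,lift=.12)
    cv2.imwrite(f"pics/p5wrist.png",grab_frame("wrist")["img"])
    # look at beaker & nest from nearby
    reach([.48,-.19,.2],Rd(0))
    import pickle
    D={c:grab_frame(c) for c in("wrist","scene","side")}
    for c in D: cv2.imwrite(f"pics/p6{c}.png",D[c]["img"])
    pickle.dump(D,open("D2.pkl","wb"))
    print(get_clock())
```

```text
pick open 0.055 [ 0.3854 -0.2523 -0.0182] [-1.8  2.1  9.5] 41.7583
 lifted open 0.0553 [-0.5  0.1 -2.5]
place hit True [ 0.603   0.082  -0.0142] -0.015 [-0.9  0.8  9. ] 45.9833
 off 47.225
48.6083
```

View pics/p5wrist.png

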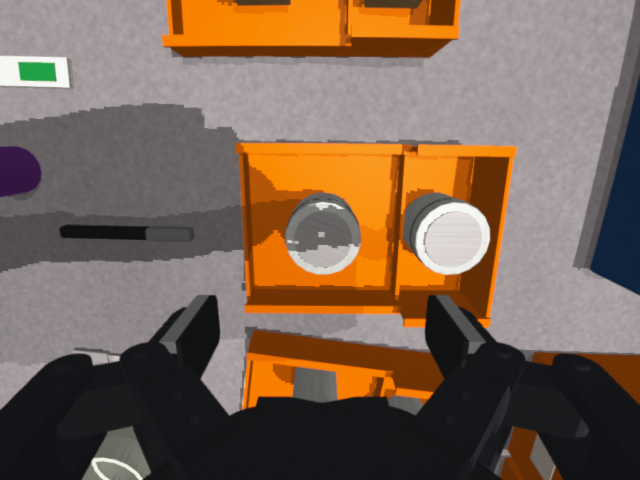

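View pics/p6wrist.png

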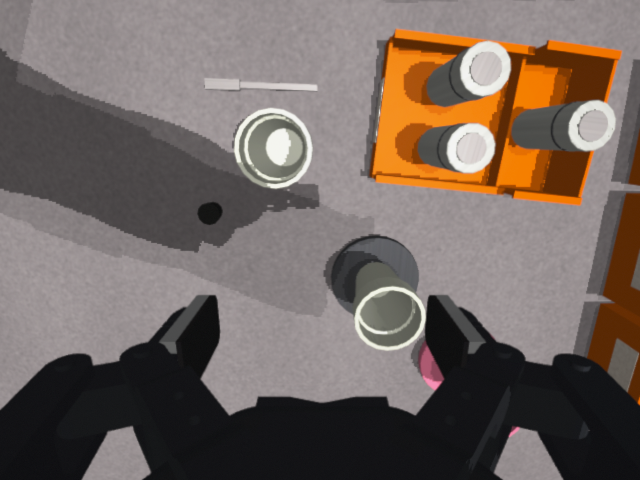

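View pics/p6scene.png

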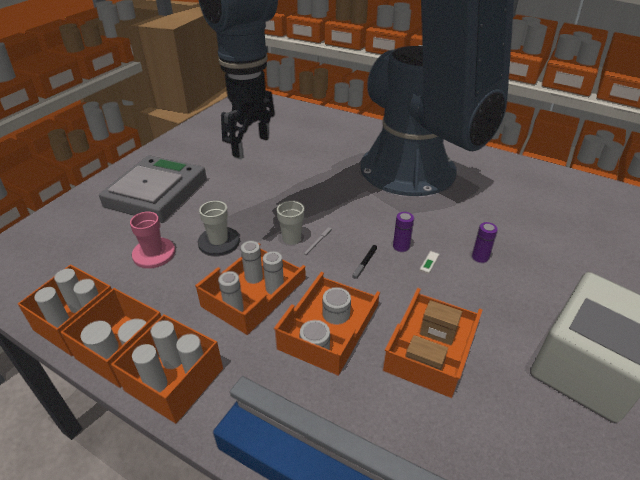

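Tin stands in its bay (wrist 323,233). In the wrist view the beaker rim is at (273,148) and the nest rim at (390,318).

Run:
```python
from h import *
import pickle
D=pickle.load(open("D2.pkl","rb")); f=D["wrist"]
print(at_z(f,273.5,148,.09).round(4),at_z(f,390,318,.102).round(4),at_z(f,374,277,.012).round(4))
im=f["img"].copy()
def circ(im,f,x,y,z,r,col):
    t=np.linspace(0,2*np.pi,60); p=proj(f,np.c_[x+r*np.cos(t),y+r*np.sin(t),0*t+z])
    cv2.polylines(im,[np.round(p*16).astype(np.int32)],True,col,1,cv2.LINE_AA,4)
out=[]
for c,(x0,y0,w,h,s) in dict(wrist=(220,90,220,270,2),scene=(180,180,140,90,5),side=(270,165,110,110,5)).items():
    f=D[c]; im=f["img"].copy()
    im=cv2.resize(im[y0:y0+h,x0:x0+w],None,fx=s,fy=s,interpolation=cv2.INTER_CUBIC)
    t=np.linspace(0,2*np.pi,80)
    for x,y,z,r,col in [(.441,-.1265,.09,.0315,(0,0,255)),(.441,-.1265,0,.022,(0,0,255)),(.5415,-.271,.102,.0315,(0,255,0)),(.5415,-.271,.012,.05,(0,255,0))]:
        p=(proj(f,np.c_[x+r*np.cos(t),y+r*np.sin(t),0*t+z])-[x0,y0]+.5)*s
        cv2.polylines(im,[np.round(p*16).astype(np.int32)],True,col,1,cv2.LINE_AA,4)
    cv2.imwrite(f"pics/ov_{c}.png",im)
```

```text
[ 0.4423 -0.1246  0.09  ] [ 0.5418 -0.2697  0.102 ] [ 0.5404 -0.2669  0.012 ]
```

View pics/ov_wrist.png

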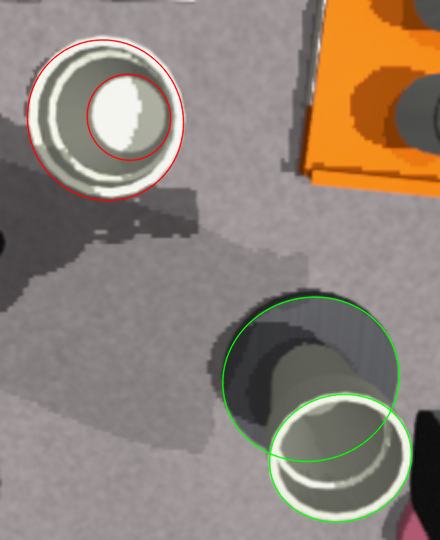

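View pics/ov_scene.png

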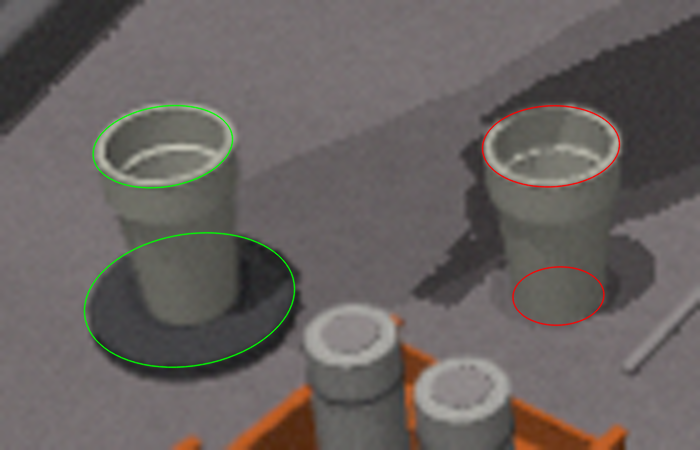

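View pics/ov_side.png

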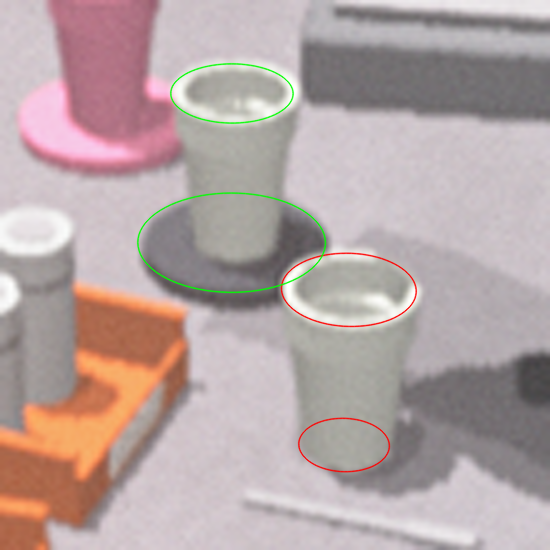

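Run:
```python
from h import *
pick(.442,-.1255,0,.0215,30,up=.18)
if get_opening()>.05:
    x,y=.5415,-.2702
    reach([x,y,.18],Rd(0)); 
    h=move_l([x,y,.13],.1)
    f=grab_frame("wrist"); cv2.imwrite("pics/p7w.png",f["img"])
    f=grab_frame("scene"); cv2.imwrite("pics/p7s.png",f["img"])
    h=move_l([x,y,.085],.03,threshold=4); print(h,get_position().round(4),get_wrist_force().round(1),get_opening())
    if not h:
        h=move_l([x,y,.064],.01,threshold=5); print(h,get_position().round(4),get_wrist_force().round(1),get_wrist_torque().round(2))
    cv2.imwrite("pics/p8s.png",grab_frame("scene")["img"])
    print(get_clock())
```

```text
pick open 0.0638 [ 0.4427 -0.1258  0.0225] [-2.9 -0.7  9.9] 50.35
 lifted open 0.0634 [ 0.2  0.  -0.3]
False [ 0.5416 -0.2703  0.0852] [-0.2 -0.  -0.6] 0.06393853269919685
True [ 0.5412 -0.2705  0.0742] [ 0.4 -1.3  1.3] [-0.34 -0.38 -0.03]
55.625
```

View pics/p8s.png

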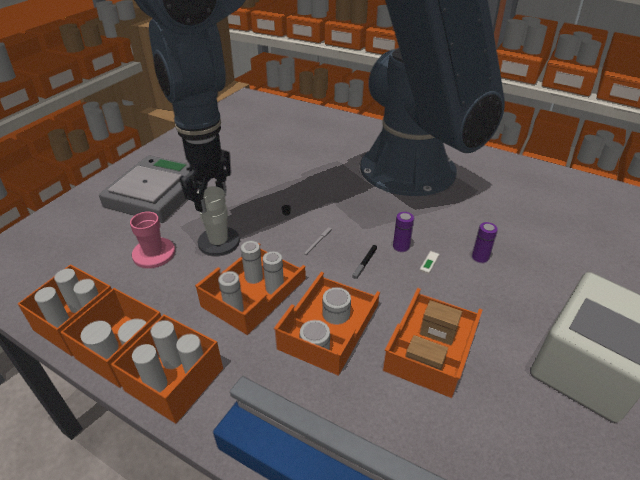

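Run:
```python
from h import *
x,y,z=get_position()
print(get_wrist_force().round(1))
move_l([.5416,-.2713,.0748],.02); print(get_position().round(4),get_wrist_force().round(1))
h=move_l([.5416,-.2713,.066],.008,threshold=7); print(h,get_position().round(4),get_wrist_force().round(1),get_wrist_torque().round(2))
sleep(.2); print(get_position().round(4),get_wrist_force().round(1))
```

```text
[ 1.6 -1.4  2.5]
[ 0.5415 -0.2712  0.0746] [-0.2  0.7  0.6]
True [ 0.5414 -0.2712  0.0734] [-0.6  0.4  4.1] [ 0.06 -0.08  0.04]
[ 0.5413 -0.2712  0.0734] [-0.5  1.1  5.4]
```

Run:
```python
from h import *
f0=get_wrist_force()[2]; z=get_position()[2]
for i in range(16):
    z-=.0004
    move_l([.5414,-.2711,z],.008,threshold=5)
    f=get_wrist_force(); print(get_position().round(4),f.round(1))
    if f[2]>9: break
print(get_wrist_torque().round(2))
for c in("scene","side"): cv2.imwrite(f"pics/p9{c}.png",cv2.resize(grab_frame(c)["img"][130:290,150:370],None,fx=3.5,fy=3.5,interpolation=cv2.INTER_CUBIC))
```

```text
[ 0.5414 -0.2712  0.0733] [-3.9  0.7  7.2]
[ 0.5414 -0.2712  0.0731] [-4.2  1.4  9.9]
[0.2  0.6  0.03]
```

View pics/p9scene.png

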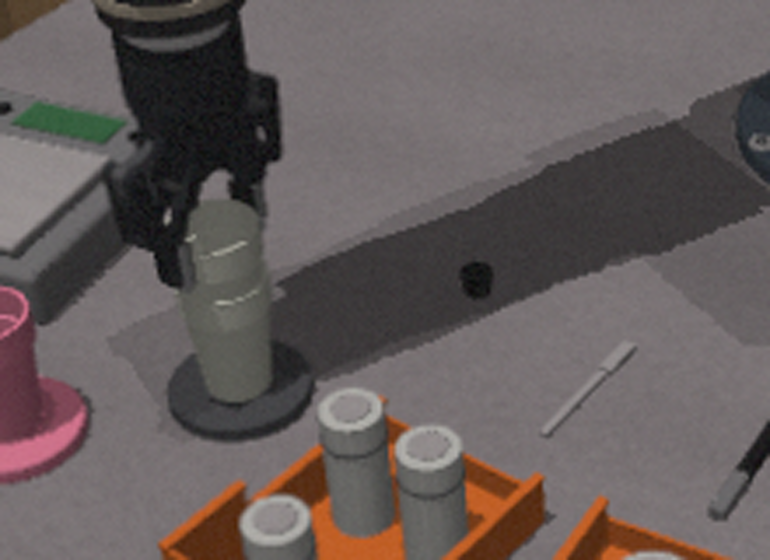

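View pics/p9side.png

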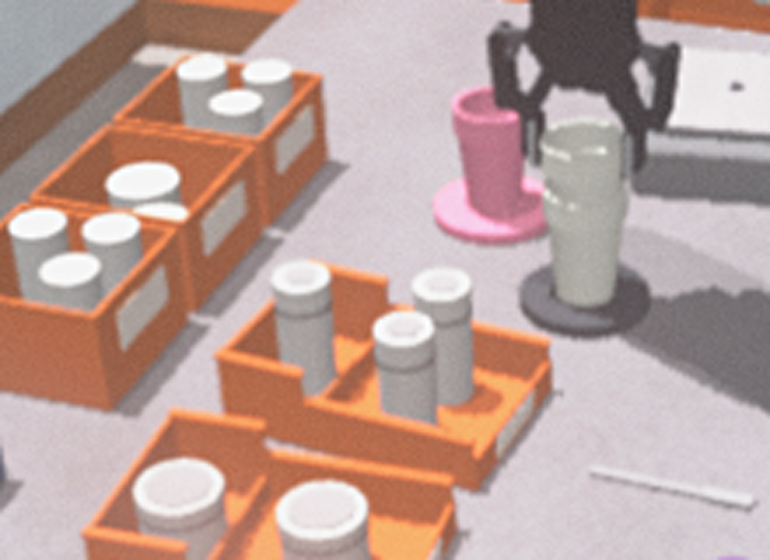

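Run:
```python
from h import *
import pickle
release(); print(get_wrist_force().round(1))
move_l([.5414,-.2712,.14],.15)
move_l([.56,-.33,.2],.2)
D={c:grab_frame(c) for c in("wrist","scene","side")}
pickle.dump(D,open("D3.pkl","wb")); print(get_clock())
x,y=.5415,-.2705
for c,(x0,y0,w,h,s) in dict(wrist=(240,60,260,260,2.3),scene=(170,165,100,100,5.6),side=(270,145,100,100,5.6)).items():
    f=D[c]; im=cv2.resize(f["img"][y0:y0+h,x0:x0+w],None,fx=s,fy=s,interpolation=cv2.INTER_CUBIC)
    t=np.linspace(0,2*np.pi,80)
    for z,r,col in [(.137,.0315,(0,0,255)),(.115,.0315,(255,0,0)),(.102,.0315,(0,255,0))]:
        p=(proj(f,np.c_[x+r*np.cos(t),y+r*np.sin(t),0*t+z])-[x0,y0]+.5)*s
        cv2.polylines(im,[np.round(p*16).astype(np.int32)],True,col,1,cv2.LINE_AA,4)
    cv2.imwrite(f"pics/n_{c}.png",im)
```

```text
[-0.2 -0.6 -0.2]
58.7917
```

View pics/n_wrist.png

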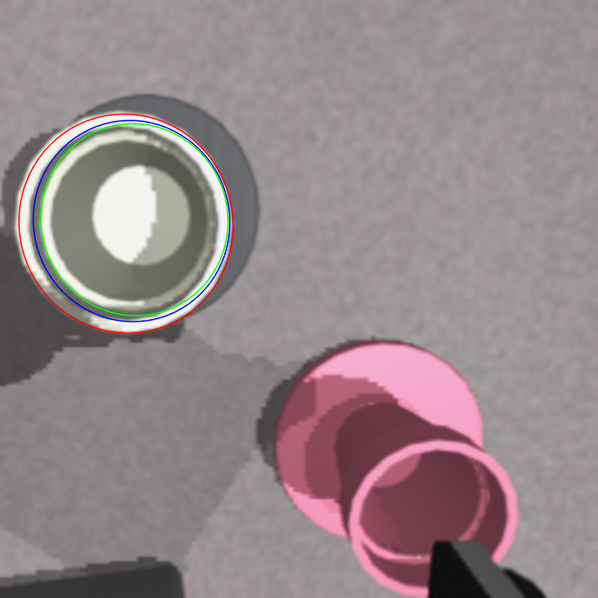

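View pics/n_scene.png

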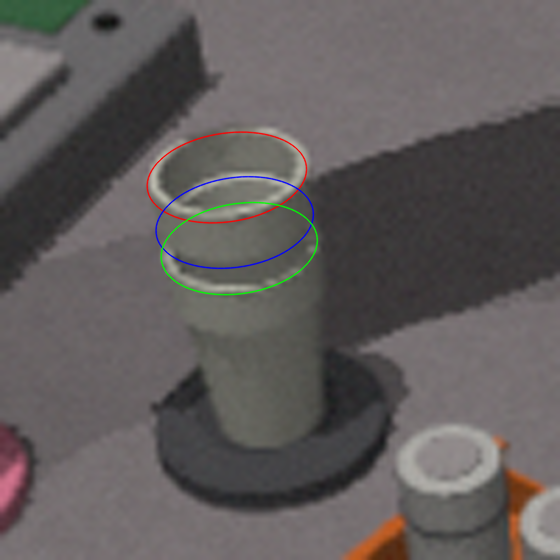

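View pics/n_side.png

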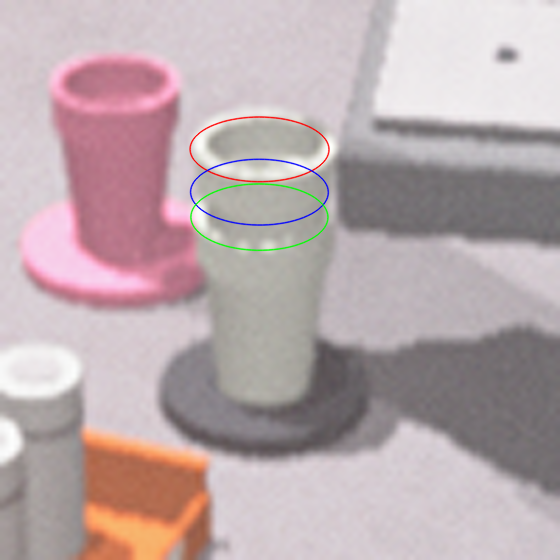

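The loose beaker's rim matches the predicted ring 35 mm above the nest rim to about 1–2 mm in all three views. It looks concentric and upright, and the arm is clear.

Run:
```python
from h import *
f=grab_frame("scene"); cv2.imwrite("pics/end.png",f["img"]); print(get_clock(),get_wrist_force().round(1))
cv2.imwrite("pics/endside.png",grab_frame("side")["img"])
```

```text
58.8417 [-0.5  0.7 -0.4]
```

View pics/endside.png

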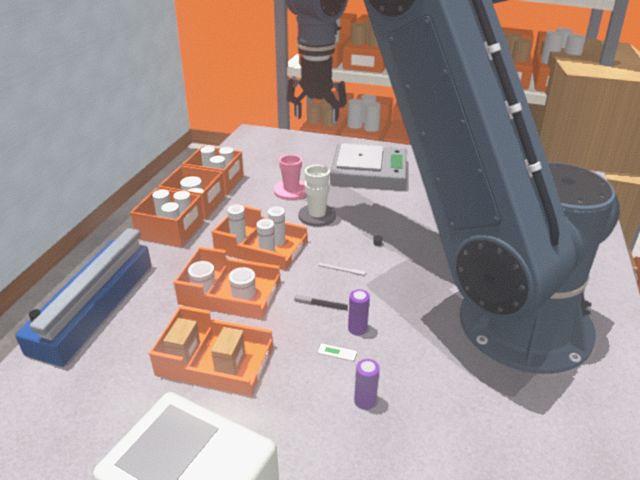

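The side view shows all five in place: canisters at (266,235) and (277,222), tin at (242,283), carton at (229,350), nested beaker at (317,185). The purple canisters and the pink nest are untouched.

```bash
python3 -c "
from plant import *
sign_off()"
```

```text
the job is handed in; nothing more can be done
```

I put all five containers away and handed the job in at about 59 s on the robot's clock; no verdict is reported. Both canisters, the tin and the carton stand in the front bays of their matching bins. The white beaker is nested in its twin on the steel foot, pushed in with about 10 N.

**Last checks:**
- The final pictures show every piece upright and released, with the arm clear of everything and wrist force near zero.
- The two beaker rims are about 35 to 37 mm apart (35 expected, 30 to 40 allowed), and the axes agree to about 1–2 mm.

**What failed or disagreed:**
- **First grasp:** The first canister grasp missed. The real fingertips are about 34 mm above the stated TCP (the tool-frame origin), so the fingers closed on the canister's lid, with 47 N at the wrist. The canister did not visibly move, and the grasp worked once I corrected the height. I don't know whether that press counts against the 40 N limit, which covers the arm and gripper body.
- **Beaker height:** The beaker stopped with the TCP about 4 mm higher than I had predicted. The pictures still show the correct rim gap, so I took this as slip in the grip and did not push harder.

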